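# Set the coaxial frequency knobs and switch the output on

## Robot

A 7-joint arm with a two-finger parallel gripper is mounted at the origin on the work surface. World frame = base frame: x ahead of the robot, y to its left, z up, the work surface at z = 0. Lengths are in m, angles in rad, forces in N, time in s.
With the tool pointing down it reaches from about 0.425 to 0.875 m from the base axis. Payload 9.9 kg.
Tool frame: the origin (TCP) lies midway between the tips of the shut fingers; the grasp point (between the pads) lies r.tcp_to_grasp behind it (r.tcp_to_grasp is the distance from the TCP to the grasp point, in m); z points along the fingers, y is the line along which they close (so a half turn about z gives the same grasp; the last joint's range is limited). The gripper opens to 85 mm and grips with 20 to 120 N. Pads are 22 mm wide; open, the fingers measure 114 mm over their backs; the gripper's body (76 mm by 85 mm) begins 54 mm behind the grasp point. The pads swing forward as they close: fully open they stand 13 mm farther back than shut.
Start: joints at [1.121, 0.576, 0.025, 1.437, -0.015, 1.129, -0.057], TCP at [0.241, -0.63, 0.231] pointing down, gripper open.
Joint ranges: [-2.76, 2.76], [-0.34, 2.15], [-1.52, 1.57], [0.19, 2.46], [-1.09, 4.23], [0.17, 1.99], [-2.82, 2.82]. Speed limits (rad/s): [2.22, 2.22, 3.01, 3.01, 3.14, 3.14, 3.14].

## Interface

Orientations are given as a unit quaternion [x, y, z, w].
In Python, from station import r gives the robot as it stands.
- The arm moves only by the shell command python3 -m pendant 'ROWS'. ROWS is JSON, a list of rows, each an object with "translation": the shift along the tool's x, y, z in units of 0.03 m (1.0 is 0.03 m), a list of three; "dr": the turn, a rotation vector about the tool's x, y, z in units of 90 degrees (1.0 is 90 degrees), a list of three; "claw": the opening, from -1 (shut) to 1 (fully open), so that 0 is half open. In form: [{"translation": [dx, dy, dz], "dr": [rx, ry, rz], "claw": claw}, ...]. A call has exactly 5 rows; each row shifts and turns the commanded pose from where the row before left it, along the tool's axes as they then stand; what a row does not reach is not made up. A row lasts 1/12 s, in which the tool goes at most 41.7 mm and 7.16 degrees, less where a joint would pass 70% of its speed; a pose out of reach is approached as far as the arm can. A call with a number of a shift or a turn outside -1 to 1 is refused whole. A call with a gripper value outside its range is refused whole. The fingers move at their own pace and stop on an object; the grip force is fixed at half the most. Time passes only in rows, so rows that do not move let the fingers close, or fill a call up. It gives the time, the measured TCP pose, the force, the opening and the grip force at its end, in the units of the state.
- r.observe(): the state, without advancing time (a new reading comes with each control period).
- r.snapshot(name): name is "scene" or "top"; returns the picture (480x640x3 uint8, blue, green, red); there is no depth.
- r.camera_info(name): a dict with "fx", "fy", "cx", "cy" (pixels), "extrinsics" (4x4, takes a point from world to camera coordinates). Camera axes: x right, y down, z forward; pixel columns grow to the right and rows downward; lengths in m; the calibration is good to about 2 mm. A picture is of the moment at which its call begins. camera_info takes no time and is no camera call.
- r.finish_job(): hands the job in; it is judged then, once.
The state is a dict: "clock": time; "joint_pos": joint angles; "qd": joint speeds; "effort": joint torques, N m; "ee_pos": TCP position; "orientation": TCP orientation; "force": force on the tool from outside, world axes, zero at the start; "torque": the same for the moment, N m; "width": finger opening in m; "gripper_force": force on a finger pad.
Only numpy, scipy, OpenCV 4.12 (cv2) and the standard library are available. Lean on these libraries where they do the work, as an engineer would, in place of code of your own. Each camera call takes 0.05 s, during which the arm holds its last target. There are 200 camera calls.

## Task

Set up the signal console for the next measurement: first turn the large grey outer knob until its white pointer stands at the green tab on the panel, then turn the small blue inner knob until its white pointer stands at the orange dot on top of the grey knob. With both set, push the red toggle over to its up-slope (on) side, and leave the tools and things around the console where they are.

Things in the scene. Friction and masses are not known exactly. Their poses are not given: they have to be found in the camera images.
- console: Black wedge-shaped desk console, fixed, 220 (x) x 320 (y) mm, 35 mm high in front, 124 mm at the back. Origin: centre of its underside; x from low front to high back, y left, z up. Its panel rises at 25 degrees from x = -110, z = 35 mm to x = 80, z = 124 mm: outward normal (-0.423, 0, 0.906), up-slope direction (0.906, 0, 0.423) here. All controls stand along that normal
- coarse_grip (a point): On the common axis of the two knobs, at mid-height of the grey outer knob: 11 mm out from the panel along its normal. The grey knob is a cylinder 56 mm in diameter from 2 to 20 mm above the panel. A flat pointer tongue (3 mm high) and the green tab lie at its foot, 28 to 51 mm from the axis. No raised thing is nearer than 60 mm from the axis, apart from those
- fine_grip (a point): On the same axis, at mid-height of the blue inner knob: 33 mm out from the panel. The blue knob is a cylinder 24 mm in diameter from 21 to 43 mm above the panel, standing on top of the grey knob
- coarse (a joint): Angle of the grey outer knob (rad), -2.6 to 2.6 between stops; grows as it turns clockwise seen from outside the panel; 0 with its pointer up-slope. Stiff: about 0.1 N m of friction, stays where it is left. It carries the blue knob and the orange dot round with it
- coarse_mark (a joint): Angle of the green tab about the same axis, in the same sense and from the same zero as joint coarse: the knob is set when both are equal. The tab cannot be moved by touch
- coarse_pointer (a point): Outer end of the white pointer tongue at the foot of the grey knob, 39 mm from the axis
- coarse_mark_tip (a point): Inner end of the green tab (12 x 7 mm) lying on the panel, 39 mm from the axis
- fine (a joint): Angle of the blue inner knob relative to the grey knob (rad), -2.6 to 2.6 between stops; grows clockwise seen from outside; 0 with both pointers in one direction. Light: about 0.025 N m of friction
- fine_mark (a joint): Angle of the orange dot relative to the grey knob, in the same sense and from the same zero as joint fine: the fine knob is set when both are equal. The dot cannot be moved by touch
- fine_pointer (a point): Outer end of the white pointer line of the blue knob, 23.5 mm from the axis, level with the top face of the grey knob
- fine_mark_dot (a point): The orange dot (8 mm) on the top face of the grey knob, 23.5 mm from the axis
- output (a joint): Angle of the red output toggle (rad): 0 = off, leaning 20 degrees down-slope from the panel's normal; 0.7 = on, leaning 20 degrees up-slope. Over-centre spring: it takes about 1.5 N at the paddle, snaps through past 0.35 and stays. Smooth plastic, friction about 0.25
- output_tip (a point): Upper end of the toggle's paddle, 36 mm from its pivot. The paddle is 16 mm across the slope, 9 mm thick and takes up the outer 20 mm of the lever; it moves with the lever
- switch_foot (a point): Point of the panel under the toggle. The pivot lies 4 mm above it along the panel's normal, in a steel collar 26 mm across and 5 mm high
- multimeter: Yellow hand-held meter lying loose on the bench, 150 x 75 x 42 mm, long along its x; origin at the centre of its underside. Leave alone
- tin: Closed can, 60 mm in diameter, 85 mm high, standing loose; origin at the centre of its underside. Leave alone
- screwdriver: Loose screwdriver lying on the bench along its x, 200 mm long, 26 mm thick; origin below its middle. Leave alone

How it is judged:
By the outcome, as a careful person would: the job done as asked, in the order asked, and still so for the second after the job is handed in, with the robot touching nothing.
It also fails if it takes over 72 s, if anything falls off the work surface, if the arm or the gripper's body presses on something with over 40 N, if the wrist force passes 120 N, or if a joint passes its speed limit or range.

## Working session

There is one attempt and no reset: what is moved stays moved. The work goes in short steps, Python scripts to look and compute and a shell command to move; the robot and the scene stay as the last step left them, time stands still between calls to the robot, and variables do not carry over. Pictures are saved under pics/ and viewed, at most 10 in all, crops included, and the job is handed in when it is done.

```bash
ls; mkdir -p pics
python3 - <<'E'
from station import r
import cv2,numpy as np
for n in("scene","top"):
    cv2.imwrite(f"pics/{n}0.png",r.snapshot(n)); c=r.camera_info(n); print(n,c["fx"],c["cx"],c["cy"]);print(np.round(c["extrinsics"],3).tolist())
o=r.observe();print(o["clock"],o["ee_pos"],o["orientation"],r.tcp_to_grasp)
E
```

```text
pics
scene 574.6940259734856 315.1725316048979 248.88241888811635
[[-0.471, 0.882, -0.007, 0.284], [0.74, 0.391, -0.548, -0.401], [-0.48, -0.264, -0.836, 1.441], [0.0, 0.0, 0.0, 1.0]]
top 485.4451714165554 321.43401141284187 243.471703706676
[[-0.022, -1.0, -0.019, 0.048], [-0.998, 0.023, -0.06, 0.631], [0.061, 0.017, -0.998, 0.957], [0.0, 0.0, 0.0, 1.0]]
0.1 [ 0.24131341 -0.6299642   0.23054128] [ 9.83316403e-01  1.81901913e-01 -1.58394910e-04 -7.21021716e-04] 0.0187
```

View pics/scene0.png

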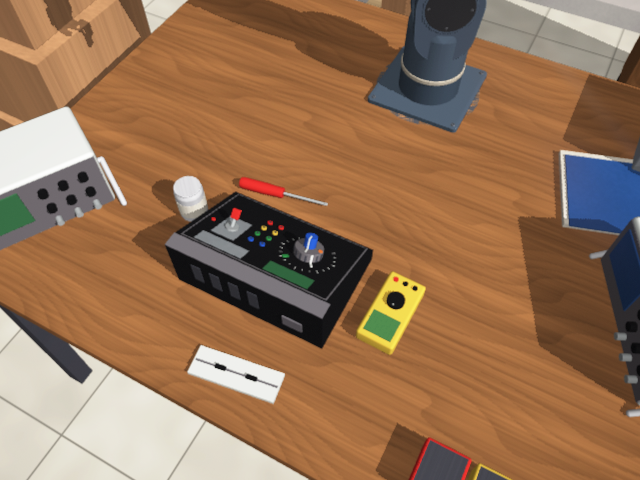

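View pics/top0.png

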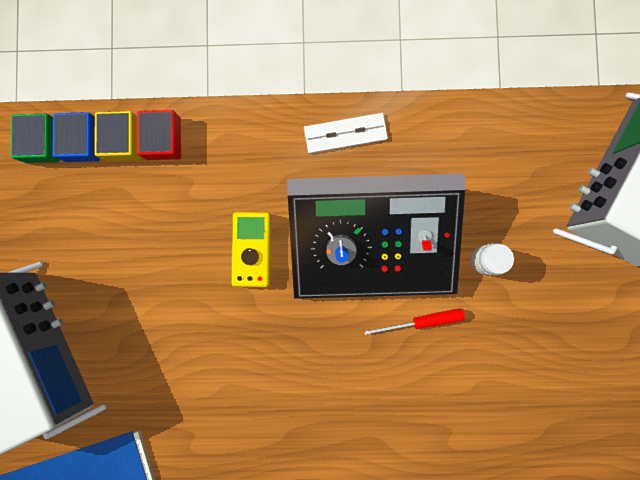

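The console stands with its high back away from the robot. In the top view the knobs are near (341,253), the green tab near (358,231) and the toggle near (427,243). I'll enlarge both views of the console.

Run:
```python
import cv2,numpy as np
t=cv2.imread("pics/top0.png")[170:310,280:480]; s=cv2.imread("pics/scene0.png")[215:285,265:345]
t=cv2.resize(t,None,fx=4,fy=4,interpolation=cv2.INTER_CUBIC); cv2.imwrite("pics/tc.png",t)
```

```text
(no output)
```

View pics/tc.png

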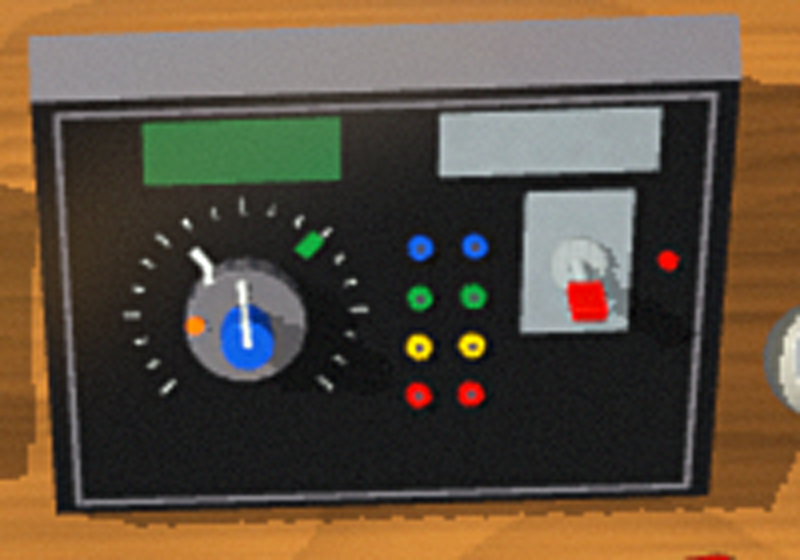

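The enlarged crop shows these points, in crop pixels:
- grey knob: around (246,320)
- white tongue end: (195,252)
- green tab: (310,245)
- orange dot: (195,326)
- blue pointer end: (241,283)
- red paddle tip: (588,300)

I'll work out the pose from the console corners.

```bash
cat > h.py <<'E'
import numpy as np
from station import r
from scipy.optimize import least_squares
from scipy.spatial.transform import Rotation as R
C={n:r.camera_info(n) for n in("top","scene")}
def proj(n,P):
    c=C[n];E=np.array(c["extrinsics"]);q=np.atleast_2d(P)@E[:3,:3].T+E[:3,3]
    return np.c_[c["fx"]*q[:,0]/q[:,2]+c["cx"],c["fy"]*q[:,1]/q[:,2]+c["cy"]]
def ray(n,px):
    c=C[n];E=np.array(c["extrinsics"]);d=np.array([(px[0]-c["cx"])/c["fx"],(px[1]-c["cy"])/c["fy"],1.])
    return -E[:3,:3].T@E[:3,3],E[:3,:3].T@d
A=np.radians(25)
U0=np.array([np.cos(A),0,np.sin(A)]);N0=np.array([-np.sin(A),0,np.cos(A)])
class Con:
    def __init__(s,x,y,yaw):
        s.yaw=yaw;s.Rz=R.from_euler("z",yaw).as_matrix();s.t=np.array([x,y,0]);s.U=s.Rz@U0;s.N=s.Rz@N0;s.V=s.Rz@[0,1,0]
        s.o=s.w([-.11,0,.035])           # panel origin: front edge middle
    def w(s,p): return s.t+s.Rz@np.array(p)
    def panel(s,u,v,h=0): return s.o+u*s.U+v*s.V+h*s.N
    def hit(s,n,px,h):
        o,d=ray(n,px);k=((s.o+h*s.N-o)@s.N)/(d@s.N);q=o+k*d-s.o
        return np.array([q@s.U,q@s.V])
E
cat > m.py <<'E'
from h import *
cp=lambda x,y:np.array([280+(x+.5)/4-.5,170+(y+.5)/4-.5])
px=np.array([cp(30,38),cp(740,15),cp(33,101),cp(741,80),cp(58,512),cp(707,492)])
M=[[.11,.16,.124],[.11,-.16,.124],[.08,.16,.124],[.08,-.16,.124],[-.11,.16,.035],[-.11,-.16,.035]]
f=lambda p:(proj("top",[Con(*p).w(m) for m in M])-px).ravel()
s=least_squares(f,[.65,-.08,0]);print("console",s.x,"res",s.fun.round(1));c=Con(*s.x)
pts=[("cp",(195,252),.0035,.039),("tab",(302,256),.001,.039),("fp",(241,283),.0205,.0235),("dot",(195,326),.020,.0235)]
H=[c.hit("top",cp(*p[1]),p[2]) for p in pts]
def g(q): return np.ravel([q[:2]+p[3]*np.array([np.cos(a),-np.sin(a)])-h for p,h,a in zip(pts,H,q[2:])])
s2=least_squares(g,[.1,.07,-.7,.7,0,-1.6]);print("axis",s2.x[:2],"ang",s2.x[2:],"res mm",(1e3*s2.fun).round(1))
print("green centre",c.hit("top",cp(310,245),.001)-s2.x[:2]);print("blue top ctr",c.hit("top",cp(248,335),.043))
a=s2.x[2:];print("coarse",a[0],"mark",a[1],"fine",a[2]-a[0],"finemark",a[3]-a[0])
for h in(.011,.033):print("grip",h,c.panel(*s2.x[:2],h))
L=4e-3;tip=c.hit("top",cp(588,300),.004+.036*np.cos(np.radians(20)));print("toggle tip uv",tip,"foot v/u",c.hit("top",cp(580,262),.002),c.panel(*tip,.038))
print("U",c.U,"N",c.N,"V",c.V)
E
python3 m.py
```

```text
console [ 0.63568686 -0.06840505  0.00656382] res [-0.  -0.6 -0.2 -0.4 -0.4  0.1  0.3 -0.2 -0.3  0.3  0.7  0.8]
axis [0.10358628 0.06579635] ang [-0.60238787  0.77486598 -0.07323811 -1.47867629] res mm [-0.3 -0.2 -0.1  0.1  0.5  0.   0.   0.1]
green centre [ 0.03332798 -0.03116674]
blue top ctr [0.11011807 0.06533656]
coarse -0.6023878690539712 mark 0.7748659805918535 fine 0.5291497549037587 finemark -0.8762884186774325
grip 0.011 [ 0.61448769 -0.00274642  0.08874684]
grip 0.033 [ 0.60519029 -0.00280745  0.10868561]
toggle tip uv [ 0.1201955  -0.08769808] foot v/u [ 0.124887   -0.09079138] [ 0.61913748 -0.15621364  0.12023651]
U [0.90628826 0.0059488  0.42261826] N [-0.42260916 -0.00277397  0.90630779] V [-0.00656378  0.99997846  0.        ]
```

```bash
cat >> h.py <<'E'
c=Con(0.63569,-0.06841,0.00656)
def go(uvh,theta,tilt=0):
    """print shift (tool axes, units) and turn to TCP at panel u,v,h; tool z=-N, finger axis theta deg clockwise from up-slope"""
    o=r.observe();Rc=R.from_quat(o["orientation"]);t=np.radians(theta)
    z=-c.N;y=np.cos(t)*c.U-np.sin(t)*c.V
    Rt=R.from_matrix(np.c_[np.cross(y,z),y,z]);d=Rc.inv()*Rt;p=c.panel(*uvh)
    e=p-o["ee_pos"]
    print("t",round(o["clock"],2),"shift now-axes",(Rc.inv().apply(e)/.03).round(3),"target-axes",(Rt.inv().apply(e)/.03).round(3),"turn",(d.as_rotvec()/(np.pi/2)).round(4))
    q=o["ee_pos"]-c.o;yy=Rc.as_matrix()[:,1]
    print("uvh mm",(1e3*np.array([q@c.U,q@c.V,q@c.N])).round(1),"theta",np.degrees(np.arctan2(-yy@c.V,yy@c.U)).round(1),"j",np.round(o["joint_pos"],2),"F",np.round(o["force"],1),"w",round(float(o["width"]),4),"gf",o["gripper_force"])
E
python3 -c "
from h import *
go((.1036,.0658,.13),69)"
```

```text
t 0.1 shift now-axes [ 17.526 -15.661   1.154] target-axes [ 16.239 -16.073   5.632] turn [-0.0995  0.2597 -0.0047]
uvh mm [-178.4 -559.   299. ] theta 71.2 j [ 1.12  0.58  0.02  1.44 -0.02  1.13 -0.06] F [ 0.8 -0.3 -1.4] w 0.0854 gf 0.0
```

```bash
python3 -m pendant '[{"translation":[0.7,-0.626,0],"dr":[0,0,0],"claw":1},{"translation":[0.7,-0.626,0],"dr":[0,0,0],"claw":1},{"translation":[0.7,-0.626,0],"dr":[0,0,0],"claw":1},{"translation":[0.7,-0.626,0],"dr":[0,0,0],"claw":1},{"translation":[0.7,-0.626,0],"dr":[0,0,0],"claw":1}]'
python3 -m pendant '[{"translation":[0.7,-0.626,0],"dr":[0,0,0],"claw":1},{"translation":[0.7,-0.626,0],"dr":[0,0,0],"claw":1},{"translation":[0.7,-0.626,0],"dr":[0,0,0],"claw":1},{"translation":[0.7,-0.626,0],"dr":[0,0,0],"claw":1},{"translation":[0.7,-0.626,0],"dr":[0,0,0],"claw":1}]'
python3 -m pendant '[{"translation":[0.7,-0.626,0],"dr":[0,0,0],"claw":1},{"translation":[0.7,-0.626,0],"dr":[0,0,0],"claw":1},{"translation":[0.7,-0.626,0],"dr":[0,0,0],"claw":1},{"translation":[0.7,-0.626,0],"dr":[0,0,0],"claw":1},{"translation":[0.7,-0.626,0],"dr":[0,0,0],"claw":1}]'
python3 -m pendant '[{"translation":[0.7,-0.626,0],"dr":[0,0,0],"claw":1},{"translation":[0.7,-0.626,0],"dr":[0,0,0],"claw":1},{"translation":[0.7,-0.626,0],"dr":[0,0,0],"claw":1},{"translation":[0.7,-0.626,0],"dr":[0,0,0],"claw":1},{"translation":[0.7,-0.626,0],"dr":[0,0,0],"claw":1}]'
python3 -m pendant '[{"translation":[0,0,0],"dr":[-0.025,0.065,0],"claw":1},{"translation":[0,0,0],"dr":[-0.025,0.065,0],"claw":1},{"translation":[0,0,0],"dr":[-0.025,0.065,0],"claw":1},{"translation":[0,0,0],"dr":[-0.025,0.065,0],"claw":1},{"translation":[0,0,0],"dr":[0,0,0],"claw":1}]'
python3 -c "
from h import *
go((.1036,.0658,.08),69)"
```

```text
clock: 0.52
ee_pos: [0.3062, -0.5037, 0.2309]
orientation: [0.983, 0.182, -0.0, -0.0]
force: [0.3, -0.3, -0.2]
width: 0.0853
gripper_force: 0.0
clock: 0.93
ee_pos: [0.3706, -0.3784, 0.2311]
orientation: [0.983, 0.182, -0.0, -0.0]
force: [-0.2, -0.4, 0.2]
width: 0.0853
gripper_force: 0.0
clock: 1.35
ee_pos: [0.4351, -0.2532, 0.2312]
orientation: [0.983, 0.182, -0.0, -0.0]
force: [0.1, -1.1, -0.4]
width: 0.0849
gripper_force: 0.0
clock: 1.77
ee_pos: [0.4995, -0.128, 0.2311]
orientation: [0.983, 0.182, -0.0, -0.0]
force: [0.4, -0.3, 0.3]
width: 0.0857
gripper_force: 0.0
clock: 2.18
ee_pos: [0.494, -0.1299, 0.2291]
orientation: [0.96, 0.176, 0.214, 0.041]
force: [-2.3, -0.7, -1.5]
width: 0.0855
gripper_force: 0.0
t 2.18 shift now-axes [ 3.058 -3.376  3.629] target-axes [ 3.087 -3.328  3.649] turn [ 0.0037 -0.     -0.0055]
uvh mm [ 52.9 -60.6 189.5] theta 69.5 j [ 0.41  0.17 -0.21  2.23 -0.17  0.32 -0.85] F [-2.3 -0.7 -1.5] w 0.0855 gf 0.0
```

```bash
python3 -m pendant '[{"translation":[0.61,-0.675,0],"dr":[0,0,0],"claw":1},{"translation":[0.61,-0.675,0],"dr":[0,0,0],"claw":1},{"translation":[0.61,-0.675,0],"dr":[0,0,0],"claw":1},{"translation":[0.61,-0.675,0],"dr":[0,0,0],"claw":1},{"translation":[0.61,-0.675,0],"dr":[0,0,0],"claw":1}]' >/dev/null
python3 -m pendant '[{"translation":[0,0,0.9],"dr":[0,0,0],"claw":1},{"translation":[0,0,0.9],"dr":[0,0,0],"claw":1},{"translation":[0,0,0.9],"dr":[0,0,0],"claw":1},{"translation":[0,0,0.9],"dr":[0,0,0],"claw":1},{"translation":[0,0,0],"dr":[0,0,0],"claw":1}]'
python3 -c "
from h import *
go((.1036,.0658,.001),69)"
```

```text
clock: 3.02
ee_pos: [0.5832, -0.0038, 0.1637]
orientation: [0.961, 0.178, 0.209, 0.043]
force: [0.3, -0.2, 0.8]
width: 0.0855
gripper_force: 0.0
t 3.02 shift now-axes [-0.067 -0.088  3.038] target-axes [-0.094 -0.066  3.038] turn [ 0.0048  0.0058 -0.0028]
uvh mm [106.9  65.   92.1] theta 69.3 j [-0.06  0.36 -0.06  2.18  0.41  0.19 -1.71] F [ 0.3 -0.2  0.8] w 0.0855 gf 0.0
```

```bash
python3 -m pendant '[{"translation":[0,0,0],"dr":[0,0,-0.079],"claw":1},{"translation":[0,0,0],"dr":[0,0,-0.079],"claw":1},{"translation":[0,0,0],"dr":[0,0,-0.079],"claw":1},{"translation":[0,0,0],"dr":[0,0,-0.079],"claw":1},{"translation":[0,0,0],"dr":[0,0,-0.079],"claw":1}]' >/dev/null
python3 -m pendant '[{"translation":[0,0,0],"dr":[0,0,-0.079],"claw":1},{"translation":[0,0,0],"dr":[0,0,-0.079],"claw":1},{"translation":[0,0,0],"dr":[0,0,-0.079],"claw":1},{"translation":[0,0,0],"dr":[0,0,-0.079],"claw":1},{"translation":[0,0,0],"dr":[0,0,-0.079],"claw":1}]' >/dev/null
python3 -c "
from h import *
go((.1036,.0658,.001),-111)"
python3 -m pendant '[{"translation":[0,0,0],"dr":[0,0,-0.079],"claw":1},{"translation":[0,0,0],"dr":[0,0,-0.079],"claw":1},{"translation":[0,0,0],"dr":[0,0,-0.079],"claw":1},{"translation":[0,0,0],"dr":[0,0,-0.079],"claw":1},{"translation":[0,0,0],"dr":[0,0,-0.079],"claw":1}]' >/dev/null
python3 -m pendant '[{"translation":[0,0,0],"dr":[0,0,-0.079],"claw":1},{"translation":[0,0,0],"dr":[0,0,-0.079],"claw":1},{"translation":[0,0,0],"dr":[0,0,-0.079],"claw":1},{"translation":[0,0,0],"dr":[0,0,-0.079],"claw":1},{"translation":[0,0,0],"dr":[0,0,-0.079],"claw":1}]' >/dev/null
python3 -m pendant '[{"translation":[0,0,0],"dr":[0,0,-0.079],"claw":1},{"translation":[0,0,0],"dr":[0,0,-0.079],"claw":1},{"translation":[0,0,0],"dr":[0,0,-0.079],"claw":1},{"translation":[0,0,0],"dr":[0,0,-0.079],"claw":1},{"translation":[0,0,0],"dr":[0,0,-0.079],"claw":1}]' >/dev/null
python3 -c "
from h import *
go((.1036,.0658,.001),-111)"
```

```text
t 3.85 shift now-axes [ 0.085 -0.163  3.159] target-axes [0.141 0.104 3.159] turn [-0.0067  0.0035 -1.2099]
uvh mm [108.7  64.4  95.8] theta -2.1 j [ 0.17  0.37 -0.37  2.17  0.83  0.27 -0.87] F [-0.2 -0.2  0.2] w 0.0855 gf 0.0
t 5.1 shift now-axes [0.109 0.133 3.152] target-axes [0.123 0.107 3.153] turn [-0.0061 -0.0038 -0.0248]
uvh mm [108.2  64.1  95.6] theta -108.8 j [ 0.49  0.45 -0.82  2.16  1.13  0.46  0.71] F [-0.5 -0.  -0.9] w 0.0856 gf 0.0
```

```bash
python3 -m pendant '[{"translation":[0.11,0.13,0.3],"dr":[0,0,-0.02],"claw":1},{"translation":[0,0,0.5],"dr":[0,0,0],"claw":1},{"translation":[0,0,0.5],"dr":[0,0,0],"claw":1},{"translation":[0,0,0.5],"dr":[0,0,0],"claw":1},{"translation":[0,0,0],"dr":[0,0,0],"claw":1}]' >/dev/null
python3 -c "
from h import *
import cv2
go((.1036,.0658,.001),-111)
a=r.snapshot('top')[190:300,280:430];b=r.snapshot('scene')[190:300,230:380]
cv2.imwrite('pics/a1.png',cv2.resize(np.vstack([a,b]),None,fx=2.7,fy=2.7,interpolation=cv2.INTER_CUBIC))"
```

```text
t 5.52 shift now-axes [-2.200e-02  1.000e-03  1.286e+00] target-axes [-0.012 -0.011  1.286] turn [-0.0059 -0.0049 -0.0089]
uvh mm [103.1  66.   39.6] theta -110.2 j [ 0.39  0.54 -0.71  2.17  1.4   0.43  0.48] F [-0.6  0.  -0.7] w 0.085 gf 0.0
```

View pics/a1.png

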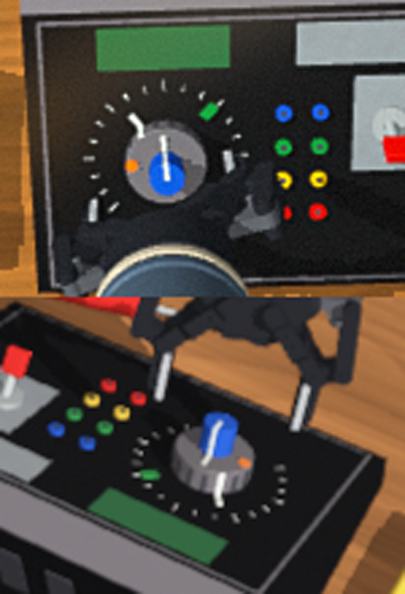

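The open fingers straddle the grey knob: the tips are at about (228,160) and (93,210) in the crop, with the knob at (165,160). I'll descend and close.

```bash
python3 -m pendant '[{"translation":[-0.02,0,0.3],"dr":[0,0,0],"claw":1},{"translation":[0,0,0.35],"dr":[0,0,0],"claw":1},{"translation":[0,0,0.35],"dr":[0,0,0],"claw":1},{"translation":[0,0,0.25],"dr":[0,0,0],"claw":1},{"translation":[0,0,0],"dr":[0,0,0],"claw":1}]' 
python3 -c "
from h import *
go((.1036,.0658,.001),-111)"
python3 -m pendant '[{"translation":[0,0,0],"dr":[0,0,0],"claw":0.4},{"translation":[0,0,0],"dr":[0,0,0],"claw":0.3},{"translation":[0,0,0],"dr":[0,0,0],"claw":0.2},{"translation":[0,0,0],"dr":[0,0,0],"claw":0.1},{"translation":[0,0,0],"dr":[0,0,0],"claw":0}]' 
python3 -c "
from h import *
go((.1036,.0658,.001),-111)"
```

```text
clock: 6.03
ee_pos: [0.6185, -0.002, 0.0822]
orientation: [-0.173, 0.961, -0.042, 0.212]
force: [0.1, 0.5, -0.3]
width: 0.0852
gripper_force: 0.0
t 6.03 shift now-axes [ 0.034 -0.011  0.081] target-axes [ 0.034 -0.012  0.081] turn [-0.0056 -0.0031 -0.0089]
uvh mm [104.4  66.5   3.4] theta -110.2 j [ 0.36  0.62 -0.68  2.16  1.56  0.44  0.34] F [ 0.1  0.5 -0.3] w 0.0852 gf 0.0
clock: 6.45
ee_pos: [0.6188, -0.0035, 0.0841]
orientation: [-0.173, 0.961, -0.044, 0.213]
force: [-6.4, -4.4, 14.5]
width: 0.0536
gripper_force: 59.7
t 6.45 shift now-axes [0.052 0.048 0.132] target-axes [0.052 0.047 0.132] turn [-0.0081 -0.0019 -0.0092]
uvh mm [105.6  65.    5. ] theta -110.2 j [ 0.36  0.62 -0.68  2.16  1.56  0.44  0.33] F [-6.4 -4.4 14.5] w 0.0536 gf 59.69854474067688
```

```bash
python3 -m pendant '[{"translation":[0,0,-0.05],"dr":[0,0,0.06],"claw":0},{"translation":[0,0,0],"dr":[0,0,0.06],"claw":0},{"translation":[0,0,0],"dr":[0,0,0.06],"claw":0},{"translation":[0,0,0],"dr":[0,0,0.06],"claw":0},{"translation":[0,0,0],"dr":[0,0,0.06],"claw":0}]' 
python3 -m pendant '[{"translation":[0,0,0],"dr":[0,0,0.06],"claw":0},{"translation":[0,0,0],"dr":[0,0,0.06],"claw":0},{"translation":[0,0,0],"dr":[0,0,0.06],"claw":0},{"translation":[0,0,0],"dr":[0,0,0.06],"claw":0},{"translation":[0,0,0],"dr":[0,0,0],"claw":0}]' 
python3 -c "
from h import *
go((.1036,.0658,.004),-111)"
```

```text
clock: 6.87
ee_pos: [0.6187, -0.004, 0.0844]
orientation: [0.059, 0.974, 0.008, 0.217]
force: [5.9, -5.0, -1.4]
width: 0.0531
gripper_force: 71.2
clock: 7.28
ee_pos: [0.6185, -0.0044, 0.0844]
orientation: [0.242, 0.946, 0.048, 0.211]
force: [3.7, -6.0, -2.0]
width: 0.0531
gripper_force: 71.5
t 7.28 shift now-axes [0.079 0.022 0.044] target-axes [0.035 0.074 0.044] turn [-0.009   0.0008 -0.554 ]
uvh mm [105.4  64.1   5.3] theta -61.1 j [ 0.4   0.63 -0.73  2.16  1.55  0.47 -0.51] F [ 3.7 -6.  -2. ] w 0.0531 gf 71.46150469779968
```

```bash
python3 -m pendant '[{"translation":[0,0,0],"dr":[0,0,0.066],"claw":0},{"translation":[0,0,0],"dr":[0,0,0.066],"claw":0},{"translation":[0,0,0],"dr":[0,0,0.066],"claw":0},{"translation":[0,0,0],"dr":[0,0,0.066],"claw":0},{"translation":[0,0,0],"dr":[0,0,0.066],"claw":0}]' >/dev/null
python3 -m pendant '[{"translation":[0,0,0],"dr":[0,0,0],"claw":0},{"translation":[0,0,0],"dr":[0,0,0],"claw":0},{"translation":[0,0,0],"dr":[0,0,0],"claw":0},{"translation":[0,0,0],"dr":[0,0,0],"claw":0},{"translation":[0,0,0],"dr":[0,0,0],"claw":0}]' >/dev/null
python3 -c "
from h import *
import cv2
go((.1036,.0658,.004),-111)
a=r.snapshot('top')[205:275,300:385];b=r.snapshot('scene')[220:280,265:350]
cv2.imwrite('pics/a2.png',cv2.resize(np.vstack([a,b]),None,fx=4.5,fy=4.5,interpolation=cv2.INTER_CUBIC))"
```

```text
t 8.12 shift now-axes [ 0.083 -0.     0.043] target-axes [0.016 0.081 0.044] turn [-0.0096  0.003  -0.8803]
uvh mm [104.9  63.7   5.3] theta -31.8 j [ 0.41  0.64 -0.76  2.16  1.55  0.49 -1.02] F [ 2.6 -6.6  0. ] w 0.0532 gf 71.66782021522522
```

View pics/a2.png

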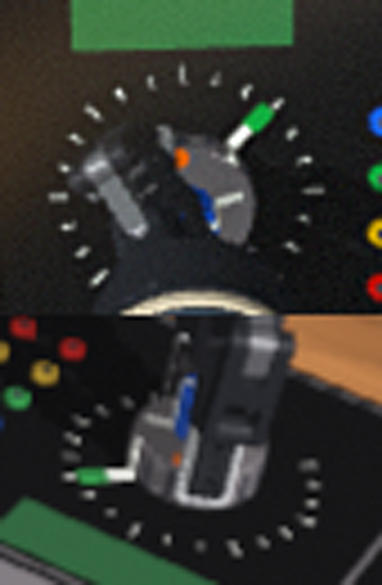

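The tongue in the top crop runs from about (232,150) to (245,130), and the tab from (250,127) to (268,108), so they are nearly in line. I'll put a number on it using masks in both views.

```bash
cat > k.py <<'E'
from h import *
import cv2,sys
ax=np.array([.1036,.0658])
for n in("top","scene"):
    im=cv2.resize(r.snapshot(n),None,fx=4,fy=4,interpolation=cv2.INTER_CUBIC);b,g,rr=[im[...,i].astype(int) for i in range(3)]
    m={"tab":(g>rr+50)&(g>b+50),"white":(np.min(im,2)>150)}
    for k,h in(("tab",.001),("white",.0035)):
        ys,xs=np.nonzero(m[k]);P=[]
        ctr=proj(n,c.panel(*ax,.0))[0]*4
        s=np.hypot(xs-ctr[0],ys-ctr[1])<170;xs,ys=xs[s],ys[s]
        q=np.array([c.hit(n,((x+.5)/4-.5,(y+.5)/4-.5),h)-ax for x,y in zip(xs,ys)])
        rad=np.hypot(*q.T);a=np.arctan2(-q[:,1],q[:,0]);s=(rad>.030)&(rad<(.053 if k=="tab" else .0395))&(abs(a-.77)<.35)
        if s.sum():print(n,k,s.sum(),"angle by radius",[(int(1e3*x),round(float(a[s&(abs(rad-x)<.0015)].mean()),3)) for x in np.arange(.031,.052,.003) if (s&(abs(rad-x)<.0015)).sum()>3],"mean",a[s].mean().round(3))
E
python3 k.py
```

```text
top tab 427 angle by radius [(40, 0.739), (43, 0.744), (46, 0.746), (49, 0.748)] mean 0.745
top white 199 angle by radius [(31, 0.707), (34, 0.708), (37, 0.714), (40, 0.713)] mean 0.71
scene tab 243 angle by radius [(43, 0.863), (46, 0.859), (49, 0.851)] mean 0.854
scene white 187 angle by radius [(31, 0.867), (34, 0.799), (37, 0.796), (40, 0.804)] mean 0.814
```

```bash
python3 -m pendant '[{"translation":[0,0,0],"dr":[0,0,0.027],"claw":0},{"translation":[0,0,0],"dr":[0,0,0],"claw":0},{"translation":[0,0,0],"dr":[0,0,0],"claw":0},{"translation":[0,0,0],"dr":[0,0,0],"claw":0.5},{"translation":[0,0,0],"dr":[0,0,0],"claw":0.9}]' 
python3 -m pendant '[{"translation":[0,0,0],"dr":[0,0,0],"claw":0.9},{"translation":[0,0,0],"dr":[0,0,0],"claw":0.9},{"translation":[0,0,-0.25],"dr":[0,0,0],"claw":0.9},{"translation":[0.04,0,-0.4],"dr":[0,0,0],"claw":0.9},{"translation":[0,0,0],"dr":[0,0,0],"claw":0.9}]' 
python3 k.py
python3 -c "
from h import *
go((.1036,.0658,.025),-29.5)"
```

```text
clock: 8.73
ee_pos: [0.6178, -0.0016, 0.0842]
orientation: [0.49, 0.844, 0.106, 0.189]
force: [-0.7, 0.2, 1.1]
width: 0.0739
gripper_force: 0.0
clock: 9.15
ee_pos: [0.6088, 0.0006, 0.1023]
orientation: [0.489, 0.845, 0.106, 0.189]
force: [0.9, -0.1, -0.1]
width: 0.0812
gripper_force: 0.0
top tab 432 angle by radius [(40, 0.735), (43, 0.747), (46, 0.747), (49, 0.747)] mean 0.744
top white 213 angle by radius [(31, 0.745), (34, 0.756), (37, 0.76), (40, 0.755)] mean 0.755
scene tab 241 angle by radius [(43, 0.864), (46, 0.856), (49, 0.851)] mean 0.854
scene white 152 angle by radius [(31, 0.953), (34, 0.86), (37, 0.834), (40, 0.833)] mean 0.869
t 9.25 shift now-axes [-0.07  -0.058 -0.014] target-axes [-0.07  -0.058 -0.015] turn [-0.0028  0.0047  0.    ]
uvh mm [104.1  68.5  24.6] theta -29.5 j [ 0.42  0.6  -0.78  2.17  1.48  0.48 -1.01] F [ 0.3 -0.4 -0.9] w 0.0811 gf 0.0
```

```bash
python3 -m pendant '[{"translation":[-0.06,-0.04,0],"dr":[0,0,0],"claw":0.3},{"translation":[0,0,0],"dr":[0,0,0],"claw":0},{"translation":[0,0,0],"dr":[0,0,0],"claw":-0.2},{"translation":[0,0,0],"dr":[0,0,0],"claw":-0.4},{"translation":[0,0,0],"dr":[0,0,0],"claw":-0.5}]' 
python3 -m pendant '[{"translation":[0,0,0],"dr":[0,0,0],"claw":-0.6},{"translation":[0,0,0],"dr":[0,0,0],"claw":-0.6},{"translation":[0,0,0],"dr":[0,0,0],"claw":-0.6},{"translation":[0,0,0],"dr":[0,0,0],"claw":-0.6},{"translation":[0,0,0],"dr":[0,0,0],"claw":-0.6}]' 
python3 -c "
from h import *
go((.1036,.0658,.025),-29.5)"
```

```text
clock: 9.67
ee_pos: [0.6089, -0.0023, 0.1007]
orientation: [0.49, 0.845, 0.106, 0.188]
force: [-3.2, -0.1, 6.4]
width: 0.0224
gripper_force: 40.3
clock: 10.08
ee_pos: [0.6088, -0.0023, 0.1009]
orientation: [0.49, 0.845, 0.106, 0.188]
force: [-1.2, 1.0, 2.1]
width: 0.0217
gripper_force: 58.6
t 10.08 shift now-axes [-0.014 -0.007 -0.021] target-axes [-0.013 -0.007 -0.021] turn [-0.0033  0.0044 -0.0001]
uvh mm [103.6  66.2  24.4] theta -29.5 j [ 0.43  0.6  -0.78  2.17  1.48  0.48 -1.  ] F [-1.2  1.   2.1] w 0.0217 gf 58.60425531864166
```

```bash
python3 -m pendant '[{"translation":[0,0,0],"dr":[0,0,-0.058],"claw":-0.6},{"translation":[0,0,0],"dr":[0,0,-0.058],"claw":-0.6},{"translation":[0,0,0],"dr":[0,0,-0.058],"claw":-0.6},{"translation":[0,0,0],"dr":[0,0,-0.058],"claw":-0.6},{"translation":[0,0,0],"dr":[0,0,-0.058],"claw":-0.6}]'  >/dev/null
python3 -m pendant '[{"translation":[0,0,0],"dr":[0,0,-0.058],"claw":-0.6},{"translation":[0,0,0],"dr":[0,0,-0.058],"claw":-0.6},{"translation":[0,0,0],"dr":[0,0,-0.058],"claw":-0.6},{"translation":[0,0,0],"dr":[0,0,-0.058],"claw":-0.6},{"translation":[0,0,0],"dr":[0,0,-0.058],"claw":-0.6}]' 
python3 -m pendant '[{"translation":[0,0,0],"dr":[0,0,-0.058],"claw":-0.6},{"translation":[0,0,0],"dr":[0,0,-0.058],"claw":-0.6},{"translation":[0,0,0],"dr":[0,0,-0.058],"claw":-0.6},{"translation":[0,0,0],"dr":[0,0,-0.058],"claw":-0.6},{"translation":[0,0,0],"dr":[0,0,-0.058],"claw":-0.6}]' 
python3 -m pendant '[{"translation":[0,0,0],"dr":[0,0,0],"claw":-0.6},{"translation":[0,0,0],"dr":[0,0,0],"claw":-0.6},{"translation":[0,0,0],"dr":[0,0,0],"claw":-0.6},{"translation":[0,0,0],"dr":[0,0,0],"claw":-0.6},{"translation":[0,0,0],"dr":[0,0,0],"claw":-0.6}]' >/dev/null
python3 k.py
python3 -c "
from h import *
import cv2
go((.1036,.0658,.025),-110)
a=r.snapshot('top')[205:275,300:385];b=r.snapshot('scene')[220:280,265:350]
cv2.imwrite('pics/a3.png',cv2.resize(np.vstack([a,b]),None,fx=4.5,fy=4.5,interpolation=cv2.INTER_CUBIC))"
```

```text
clock: 10.92
ee_pos: [0.6081, -0.0035, 0.1005]
orientation: [0.067, 0.974, 0.011, 0.215]
force: [-4.0, -2.8, 3.7]
width: 0.022
gripper_force: 58.7
clock: 11.33
ee_pos: [0.6082, -0.0042, 0.1005]
orientation: [-0.154, 0.964, -0.039, 0.212]
force: [-4.1, -4.6, 5.5]
width: 0.0218
gripper_force: 58.8
top tab 430 angle by radius [(40, 0.739), (43, 0.745), (46, 0.748), (49, 0.749)] mean 0.745
top white 212 angle by radius [(31, 0.745), (34, 0.757), (37, 0.76), (40, 0.755)] mean 0.755
scene tab 245 angle by radius [(43, 0.862), (46, 0.855), (49, 0.851)] mean 0.853
scene white 153 angle by radius [(31, 0.956), (34, 0.86), (37, 0.834), (40, 0.833)] mean 0.87
t 11.85 shift now-axes [-0.038  0.038 -0.023] target-axes [-0.04   0.036 -0.023] turn [-0.0066 -0.0037 -0.0253]
uvh mm [102.8  64.4  24.3] theta -107.7 j [ 0.43  0.6  -0.77  2.17  1.48  0.48  0.37] F [-4.3 -4.6  3.7] w 0.0218 gf 58.783984780311584
```

View pics/a3.png

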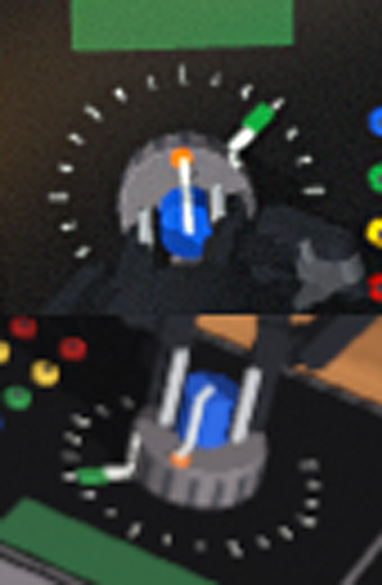

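The blue pointer now runs from (190,228) to (183,162) in the top crop and ends at the orange dot at (181,157). The grey tongue is still in line with the green tab. I'll measure the leftover fine angle.

```bash
cat > f.py <<'E'
from h import *
import cv2
for n in("top","scene"):
    im=cv2.resize(r.snapshot(n),None,fx=4,fy=4,interpolation=cv2.INTER_CUBIC);b,g,rr=[im[...,i].astype(int) for i in range(3)]
    for ax in([.1036,.0658],[.105,.0645]):
      ax=np.array(ax);ctr=proj(n,c.panel(*ax,.02))[0]*4
      for k,m in(("dot",(rr>g+60)&(g>b+20)&(rr>170)),("ptr",np.min(im,2)>165)):
        ys,xs=np.nonzero(m);s=np.hypot(xs-ctr[0],ys-ctr[1])<90;xs,ys=xs[s],ys[s]
        q=np.array([c.hit(n,((x+.5)/4-.5,(y+.5)/4-.5),.0203)-ax for x,y in zip(xs,ys)])
        rad=np.hypot(*q.T);a=np.arctan2(-q[:,1],q[:,0]);s=(abs(a+.1)<.4)&(rad<.03)&(rad>.013)
        print(n,k,s.sum(),[(int(1e3*x),round(float(a[s&(abs(rad-x)<.001)].mean()),3)) for x in np.arange(.013,.029,.002) if (s&(abs(rad-x)<.001)).sum()>3],"mean",a[s].mean().round(3))
E
python3 f.py
```

```text
top dot 232 [(20, -0.183), (23, -0.12), (25, -0.072), (27, -0.075)] mean -0.09
top ptr 181 [(13, -0.029), (15, -0.032), (17, -0.03), (19, -0.033), (20, -0.029), (23, -0.031)] mean -0.031
top dot 232 [(19, -0.26), (20, -0.201), (23, -0.139), (25, -0.134), (27, -0.136)] mean -0.149
top ptr 162 [(13, -0.13), (15, -0.117), (17, -0.109), (19, -0.102), (20, -0.093), (23, -0.109)] mean -0.11
scene dot 132 [(19, 0.091), (20, 0.08), (23, 0.136), (25, 0.136), (27, 0.113)] mean 0.12
scene ptr 35 [(15, 0.255), (17, 0.248), (19, 0.251), (20, 0.232)] mean 0.249
scene dot 133 [(19, 0.02), (20, 0.081), (23, 0.089), (25, 0.071)] mean 0.071
scene ptr 45 [(13, 0.222), (15, 0.218), (17, 0.215), (19, 0.207)] mean 0.215
```

```bash
python3 -m pendant '[{"translation":[0,0,0],"dr":[0,0,-0.034],"claw":-0.6},{"translation":[0,0,0],"dr":[0,0,0],"claw":-0.6},{"translation":[0,0,0],"dr":[0,0,0],"claw":-0.6},{"translation":[0,0,0],"dr":[0,0,0],"claw":-0.2},{"translation":[0,0,0],"dr":[0,0,0],"claw":0.2}]' 
python3 -m pendant '[{"translation":[0,0,0],"dr":[0,0,0],"claw":0.3},{"translation":[0,0,-0.5],"dr":[0,0,0],"claw":0.3},{"translation":[0,0,-0.9],"dr":[0,0,0],"claw":0.3},{"translation":[0,0,-0.9],"dr":[0,0,0],"claw":0.3},{"translation":[0,0,0],"dr":[0,0,0],"claw":0.3}]' >/dev/null
python3 f.py; python3 k.py
python3 -c "
from h import *
import cv2
a=r.snapshot('top')[205:275,300:385];b=r.snapshot('scene')[220:280,265:350]
cv2.imwrite('pics/a4.png',cv2.resize(np.vstack([a,b]),None,fx=4.5,fy=4.5,interpolation=cv2.INTER_CUBIC))
go((.12,-.0877,.09),0)"
```

```text
clock: 12.47
ee_pos: [0.6089, -0.0024, 0.1008]
orientation: [-0.179, 0.96, -0.042, 0.212]
force: [-0.2, -0.8, 0.7]
width: 0.0447
gripper_force: 0.0
top dot 235 [(20, -0.037), (23, -0.071), (25, -0.07), (27, -0.075)] mean -0.07
top ptr 165 [(13, -0.088), (15, -0.077), (17, -0.076), (19, -0.084), (20, -0.085), (23, -0.081)] mean -0.081
top dot 235 [(20, -0.115), (23, -0.128), (25, -0.134), (27, -0.136)] mean -0.128
top ptr 147 [(13, -0.187), (15, -0.169), (17, -0.162), (19, -0.16), (20, -0.15), (23, -0.134)] mean -0.163
scene dot 122 [(20, 0.126), (23, 0.144), (25, 0.136), (27, 0.108)] mean 0.13
scene ptr 47 [(13, 0.237), (15, 0.226), (17, 0.216), (19, 0.21), (20, 0.186)] mean 0.217
scene dot 131 [(19, 0.127), (20, 0.116), (23, 0.093), (25, 0.067)] mean 0.095
scene ptr 44 [(13, 0.195), (15, 0.171), (17, 0.153), (19, 0.14)] mean 0.167
top tab 434 angle by radius [(40, 0.737), (43, 0.744), (46, 0.746), (49, 0.748)] mean 0.744
top white 213 angle by radius [(31, 0.744), (34, 0.757), (37, 0.76), (40, 0.755)] mean 0.755
scene tab 246 angle by radius [(43, 0.861), (46, 0.86), (49, 0.851)] mean 0.855
scene white 153 angle by radius [(31, 0.956), (34, 0.86), (37, 0.834), (40, 0.833)] mean 0.87
t 13.18 shift now-axes [ 1.307 -5.009  0.125] target-axes [-5.148  0.561  0.084] turn [-0.0061  0.0021  1.2316]
uvh mm [103.2  66.7  92.5] theta -110.8 j [ 0.51  0.46 -0.86  2.17  1.18  0.48  0.69] F [-0.7  0.2 -0.4] w 0.0553 gf 0.0
```

View pics/a4.png

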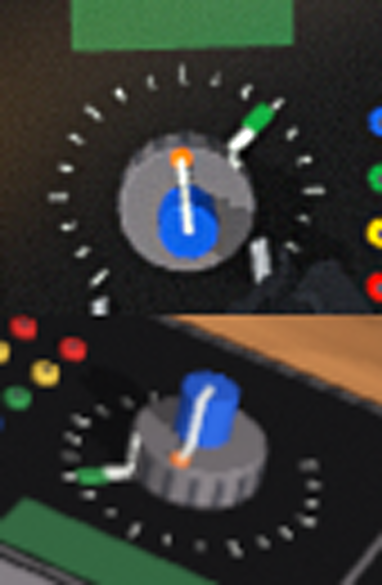

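Both knobs are set. In the crop the blue pointer ends on the orange dot at (181,160), and the tongue is in line with the tab. Next I'll go to the toggle with the fingers shut and approach from the down-slope side.

```bash
python3 -m pendant '[{"translation":[0,0,0],"dr":[0,0,0.077],"claw":0},{"translation":[0,0,0],"dr":[0,0,0.077],"claw":-0.5},{"translation":[0,0,0],"dr":[0,0,0.077],"claw":-1},{"translation":[0,0,0],"dr":[0,0,0],"claw":-1},{"translation":[0,0,0],"dr":[0,0,0],"claw":-1}]' >/dev/null
python3 -c "
from h import *
go((.083,-.088,.09),-90)"
```

```text
t 13.6 shift now-axes [ 0.704 -5.163  0.137] target-axes [ 0.678 -5.167  0.093] turn [-0.0053 -0.0013  0.0033]
uvh mm [103.3  67.   92.8] theta -90.3 j [ 0.47  0.44 -0.79  2.17  1.15  0.44  0.36] F [ 0.3 -0.9 -0.7] w 0.0 gf 0.0
```

```bash
python3 -m pendant '[{"translation":[0.14,-0.86,0],"dr":[0,0,0],"claw":-1},{"translation":[0.14,-0.86,0],"dr":[0,0,0],"claw":-1},{"translation":[0.14,-0.86,0],"dr":[0,0,0],"claw":-1},{"translation":[0.14,-0.86,0],"dr":[0,0,0],"claw":-1},{"translation":[0.14,-0.86,0],"dr":[0,0,0],"claw":-1}]' >/dev/null
python3 -m pendant '[{"translation":[0,-0.8,0],"dr":[0,0,0],"claw":-1},{"translation":[0,0,0.4],"dr":[0,0,0],"claw":-1},{"translation":[0,0,0.4],"dr":[0,0,0],"claw":-1},{"translation":[0,0,0.4],"dr":[0,0,0],"claw":-1},{"translation":[0,0,0],"dr":[0,0,0],"claw":-1}]' >/dev/null
python3 -c "
from h import *
go((.083,-.088,.025),-90)"
```

```text
t 14.43 shift now-axes [-0.043 -0.038  1.066] target-axes [-0.04  -0.046  1.066] turn [-0.0048 -0.002   0.0027]
uvh mm [ 81.8 -86.6  57. ] theta -90.2 j [ 0.75  0.54 -0.73  2.16  1.2   0.3   0.63] F [-0.2 -0.6  0.6] w 0.0002 gf 0.0
```

```bash
python3 -m pendant '[{"translation":[0,0,0.35],"dr":[0,0,0],"claw":-1},{"translation":[0,0,0.35],"dr":[0,0,0],"claw":-1},{"translation":[0,0,0.35],"dr":[0,0,0],"claw":-1},{"translation":[0,0,0],"dr":[0,0,0],"claw":-1},{"translation":[0,0,0],"dr":[0,0,0],"claw":-1}]' >/dev/null
python3 -c "
from h import *
import cv2
a=r.snapshot('top')[205:275,370:460];b=r.snapshot('scene')[190:260,195:285]
cv2.imwrite('pics/a5.png',cv2.resize(np.vstack([a,b]),None,fx=4.2,fy=4.2,interpolation=cv2.INTER_CUBIC))
go((.083,-.088,.025),-90)"
```

```text
t 14.95 shift now-axes [-0.005 -0.045  0.09 ] target-axes [-0.005 -0.045  0.09 ] turn [-0.0054 -0.0006  0.0015]
uvh mm [ 82.9 -86.6  27.7] theta -90.1 j [ 0.67  0.58 -0.63  2.16  1.39  0.26  0.45] F [ 0.1  0.3 -0.1] w 0.0 gf 0.0
```

View pics/a5.png

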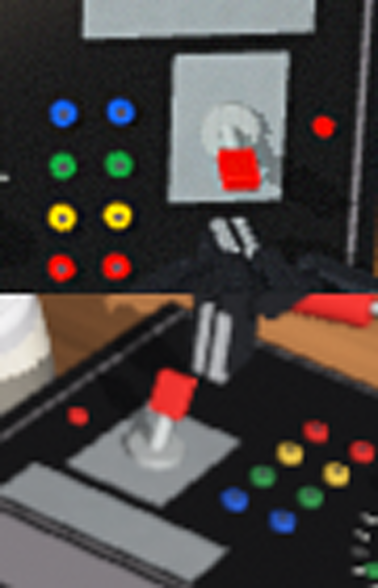

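The shut fingers at (235,235) stand just down-slope of the red paddle at (240,170) and in line with it, so I'll push up-slope.

```bash
python3 -m pendant '[{"translation":[-0.25,0,0],"dr":[0,0,0],"claw":-1},{"translation":[-0.25,0,0],"dr":[0,0,0],"claw":-1},{"translation":[-0.2,0,0],"dr":[0,0,0],"claw":-1},{"translation":[-0.2,0,0],"dr":[0,0,0],"claw":-1},{"translation":[-0.15,0,0],"dr":[0,0,0],"claw":-1}]' 
python3 -m pendant '[{"translation":[-0.15,0,0],"dr":[0,0,0],"claw":-1},{"translation":[-0.15,0,0],"dr":[0,0,0],"claw":-1},{"translation":[-0.1,0,0],"dr":[0,0,0],"claw":-1},{"translation":[0,0,0],"dr":[0,0,0],"claw":-1},{"translation":[0,0,0],"dr":[0,0,0],"claw":-1}]' 
python3 -c "
from h import *
import cv2
a=r.snapshot('top')[205:275,370:460];b=r.snapshot('scene')[190:260,195:285]
cv2.imwrite('pics/a6.png',cv2.resize(np.vstack([a,b]),None,fx=4.2,fy=4.2,interpolation=cv2.INTER_CUBIC))
go((.083,-.088,.025),-90)"
```

```text
clock: 15.37
ee_pos: [0.6186, -0.1554, 0.1088]
orientation: [-0.003, 0.976, -0.004, 0.216]
force: [1.0, -1.0, 1.0]
width: -0.0001
gripper_force: 0.0
clock: 15.78
ee_pos: [0.6231, -0.1556, 0.1102]
orientation: [-0.003, 0.977, -0.004, 0.211]
force: [-24.8, 2.8, 9.5]
width: 0.0001
gripper_force: 12.1
t 15.88 shift now-axes [ 1.214 -0.028  0.088] target-axes [ 1.215 -0.03   0.073] turn [-0.0066 -0.0072  0.0006]
uvh mm [119.4 -87.1  27.2] theta -90.1 j [ 0.71  0.61 -0.74  2.06  1.16  0.37  0.68] F [-25.    2.6   8.2] w 0.0003 gf 12.071055695414543
```

View pics/a6.png

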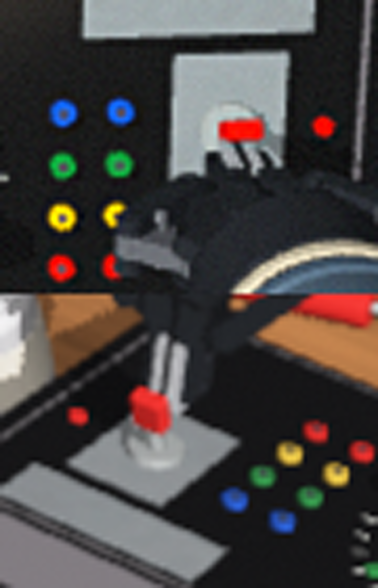

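The paddle has snapped over to the on side: it moved from (240,170) to (240,130) in the crop, and the fingers are pressing it against its stop. I'll back off and lift clear.

```bash
python3 -m pendant '[{"translation":[0.2,0,0],"dr":[0,0,0],"claw":-1},{"translation":[0.4,0,0],"dr":[0,0,0],"claw":-1},{"translation":[0.4,0,-0.2],"dr":[0,0,0],"claw":-1},{"translation":[0.2,0,-0.6],"dr":[0,0,0],"claw":-1},{"translation":[0,0,-0.9],"dr":[0,0,0],"claw":-1}]' >/dev/null
python3 -m pendant '[{"translation":[0.3,0,-0.9],"dr":[0,0,0],"claw":-1},{"translation":[0.6,0,-0.7],"dr":[0,0,0],"claw":-1},{"translation":[0.8,0,-0.6],"dr":[0,0,0],"claw":-1},{"translation":[0.8,0,-0.6],"dr":[0,0,0],"claw":-1},{"translation":[0,0,0],"dr":[0,0,0],"claw":-1}]' 
python3 f.py|grep -v scene; python3 k.py
python3 -c "
from h import *
import cv2
cv2.imwrite('pics/a7.png',cv2.resize(np.vstack([r.snapshot('top')[170:345,220:530]]),None,fx=2.5,fy=2.5,interpolation=cv2.INTER_CUBIC))"
```

```text
clock: 16.72
ee_pos: [0.4658, -0.1568, 0.1879]
orientation: [-0.002, 0.977, -0.005, 0.213]
force: [-0.5, -0.9, -1.2]
width: 0.0002
gripper_force: 0.0
top dot 235 [(20, -0.004), (23, -0.066), (25, -0.07), (27, -0.079)] mean -0.069
top ptr 163 [(13, -0.088), (15, -0.081), (17, -0.079), (19, -0.084), (20, -0.085), (23, -0.081)] mean -0.082
top dot 235 [(19, -0.025), (20, -0.102), (23, -0.127), (25, -0.136), (27, -0.139)] mean -0.127
top ptr 145 [(13, -0.187), (15, -0.177), (17, -0.162), (19, -0.16), (20, -0.15), (23, -0.134)] mean -0.165
top tab 435 angle by radius [(40, 0.737), (43, 0.745), (46, 0.747), (49, 0.748)] mean 0.744
top white 211 angle by radius [(31, 0.744), (34, 0.756), (37, 0.759), (40, 0.755)] mean 0.754
scene tab 239 angle by radius [(43, 0.864), (46, 0.857), (49, 0.851)] mean 0.854
scene white 150 angle by radius [(31, 0.958), (34, 0.864), (37, 0.834), (40, 0.833)] mean 0.872
```

View pics/a7.png

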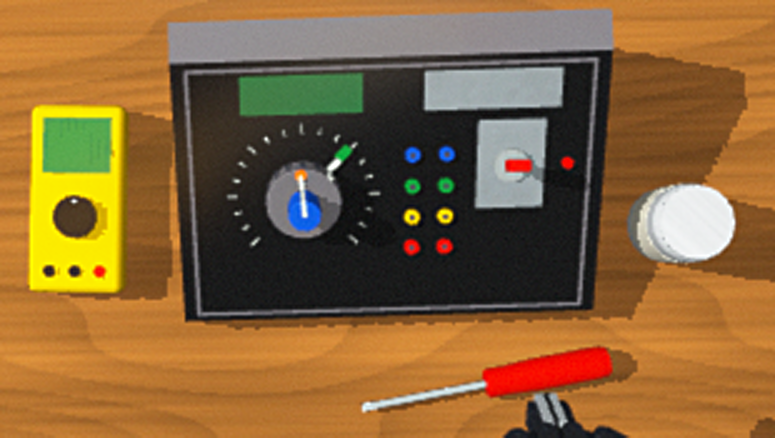

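Tongue on the tab, blue pointer on the dot at (301,175), paddle on at (518,165), and the loose things are where they were. The gripper is clear, so I'm handing in.

```bash
python3 -c "
from station import r
print(r.finish_job())"
```

```text
the job is handed in; nothing more can be done
None
```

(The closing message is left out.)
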